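Tip the potatoes out of the loaded hopper at the chip stall

TASK

Two metal tipping hoppers stand on the stall counter, each over its own plastic pan. Push the one that holds the potatoes over, all the way to its stop, so that both potatoes drop into the pan under it, then ease it back upright against its rest without letting it fall back, and leave it there. Do not tip the empty hopper.

Things in the scene. Friction and masses are not known exactly. Their poses are not given: they have to be found in the camera images.
- hopper_hinge (a point): Mid-point of the loaded hopper's hinge, on its fixed stand, 170 mm above the counter. Axes: z up, x level, the way the hopper tips (roughly away from the robot), y along the hinge. Bucket: sheet metal, 130 mm wide, rim at x -70 to +85 mm, 40 mm above the hinge; floor 50 mm below it. Stand posts at y +-87 mm. Pan, fixed under it: x -70 to +190 mm, y +-75 mm, 55 mm high.
- hopper_bar (a point): Centre of the loaded hopper's push bar: round steel, 24 mm thick, 96 mm long, parallel to the hinge's y, on two thin arms (y +-42 mm, 10 mm thick) behind and above the bucket, free all round between them. It moves with the bucket, 135 mm from the hinge: upright it is 101 mm behind the hinge (-x) and 89 mm above; tipped, 117 mm ahead and 67 mm above.
- hopper (a joint): Angle of the loaded hopper, rad: 0 upright on its rest, growing as the bar swings up and over towards +x, to 1.9 at the tipped stop. The bar is heavy (0.4 kg): before about 0.9 rad the hopper falls back to 0, past that it falls over to 1.9 and stays. Some 3 N at the bar moves it off either end. Lightly damped: it swings fast if let go near the top.
- spare_hopper (a joint): Angle of the other hopper, of the same make but empty, on a stand of its own 0.3 to 0.5 m to the side: 0 upright. It stays upright.
- potato_a_center (a point): Centre of a brown potato, about 65 x 48 x 48 mm, loose in the loaded hopper.
- potato_b_center (a point): Centre of the second such potato, beside the first in the loaded hopper.

How it is judged:
By the outcome, as a careful person would: the job done as asked, in the order asked, and still so for the second after the job is handed in, with the robot touching nothing.
It also fails if it takes over 56 s, if anything falls off the work surface, if the arm or the gripper's body presses on something with over 40 N, if the wrist force passes 120 N, or if a joint passes its speed limit or range.

ROBOT

A 7-joint arm with a two-finger parallel gripper is mounted at the origin on the work surface. World frame = base frame: x ahead of the robot, y to its left, z up, the work surface at z = 0. Lengths are in m, angles in degrees, forces in N, time in s.
With the tool pointing down it reaches from about 0.4 to 0.875 m from the base axis. Payload 6.5 kg.
Tool frame: the origin (TCP) lies at the very end of the fingers, on their centre line; the grasp point (between the pads) lies 19 mm behind it; z points along the fingers, y is the line along which they close (so a half turn about z gives the same grasp; the last joint's range is limited). The gripper opens to 88 mm and grips with 3 to 60 N. Pads are 18 mm wide; open, the fingers measure 123 mm over their backs; the gripper's body (75 mm by 187 mm) begins 45 mm behind the grasp point.
Start: joints at [-71.287, 30.733, -0.252, 88.115, 0.149, 61.152, -4.079], TCP at [0.249, 0.6, 0.239] pointing down, gripper open.
Joint ranges: [-154.64, 154.64], [-21.42, 123.67], [-72.66, 72.17], [13.99, 137.28], [-74.86, 254.86], [10.95, 109.41], [-158.01, 158.01]. Speed limits (degrees/s): [136.94, 136.94, 180, 180, 180, 180, 180].

INTERFACE

Orientations are given as a 3x3 rotation matrix whose columns are the frame's x, y, z axes.
In Python, from rig import state, camera, bot, finder gives the robot as it stands.
- The arm moves only by the tool step_arm, never from a script. Its argument "steps" is text: rows parted by semicolons, each of 5 numbers parted by spaces: the shift along the tool's x, y, z in m, then the turn about the tool's z in rad, then the closure, from 0 (fully open) to 1 (shut). A call has 1 to 20 rows; each row shifts and turns the commanded pose from where the row before left it, along the tool's axes as they then stand; what a row does not reach is not made up. A row lasts 1/8 s, in which the tool goes at most 62.5 mm and 10.7 degrees, less where a joint would pass 70% of its speed; a pose out of reach is approached as far as the arm can. A call with a gripper value outside its range is refused whole. The fingers move at their own pace and stop on an object; "grip_force" is the grip in N (left out, the last holds). Time passes only in rows, so rows that do not move let the fingers close. It gives the time, the measured TCP pose, the force, the opening and the grip force at its end, in the units of the state.
- state(): the state, without advancing time (a new reading comes with each control period).
- camera(name): name is "side" or "top"; returns a dict with "pixels" (400x640x3 uint8, red, green, blue), "depth" (400x640 float32, m along the optical axis (not along the pixel's ray), 0 where there is no reading), "fx", "fy", "cx", "cy" (pixels), "xyz" and "attitude" of the camera in the world. Camera axes: x right, y down, z forward; pixel columns grow to the right and rows downward; lengths in m; the calibration is good to about 2 mm. A picture is of the moment at which its call begins.
- bot.sign_off(): hands the job in; it is judged then, once.
Trained networks look in a picture, given as the dict that the camera call returned (one of the last four; its "shot" number tells which), for a name from the list of things; names that differ only in an ending like _2 or _b are one class to them, and where a whole thing is asked for, a point or a joint stands for the part that bears it (a point fixed in the world has none). Each returns a list of dicts, best first, with "conf" (0 to 1); they miss things now and then, are a little off and sometimes report something else, mostly with a low value. They report only what shows in the picture. A call takes as long as a camera call.
- finder.find_in(picture, target): "xyz" ([x, y, z] in m, in the coordinates of the camera as it stood for that picture, good to about 4 mm: the middle of the surface that is visible of it).
The state is a dict: "t": time; "joint_pos": joint angles; "joint_vel": joint speeds; "joint_efforts": joint torques, N m; "tcp_pos": TCP position; "tcp_rot": TCP orientation; "force": force on the tool from outside, world axes, zero at the start; "moment": the same for the moment, N m; "opening": finger opening in m; "finger_force": force on a finger pad.
Only numpy, scipy, OpenCV 4.12 (cv2) and the standard library are available. Lean on these libraries where they do the work, as an engineer would, in place of code of your own. Each camera call takes 0.05 s, during which the arm holds its last target. There are 200 camera calls.

## Working session

There is one attempt and no reset: what is moved stays moved. The work goes in short steps, Python scripts to look and compute and a tool call to move; the robot and the scene stay as the last step left them, time stands still between calls to the robot, and variables do not carry over. Pictures are saved under pics/ and viewed, at most 10 in all, crops included, and the job is handed in when it is done.

Besides the shell and the picture viewer there is one more tool, called in YAML: its name, and indented under it one key for each argument. step_arm: Moves the arm, as the interface text tells. Its arguments: {"type":"object","properties":{"steps":{"type":"string"},"grip_force":{"type":"number"}},"required":["steps"]}

```bash
mkdir -p pics; cat > h.py <<'E'
import numpy as np, cv2
from rig import state, camera, bot, finder
def w(p,c): return np.array(c["attitude"])@np.array(p)+np.array(c["xyz"])
def save(c,n): cv2.imwrite(f"pics/{n}.png",cv2.cvtColor(c["pixels"],cv2.COLOR_RGB2BGR))
def px(q,c):
    v=np.array(c["attitude"]).T@(np.array(q)-np.array(c["xyz"])); return (c["fx"]*v[0]/v[2]+c["cx"],c["fy"]*v[1]/v[2]+c["cy"])
def cloud(c):
    d=c["depth"]; v,u=np.indices(d.shape)
    P=np.stack([(u-c["cx"])/c["fx"]*d,(v-c["cy"])/c["fy"]*d,d],-1)
    return P@np.array(c["attitude"]).T+np.array(c["xyz"])
E
python3 - <<'E'
from h import *
np.set_printoptions(precision=3,suppress=True)
s=state(); print(s["t"],s["tcp_pos"],s["tcp_rot"],s["force"])
for n in("top","side"):
    c=camera(n); save(c,n+"0"); print(n,c["xyz"],c["attitude"])
    for t in("hopper_bar","hopper","potato_a_center","spare_hopper"):
        for r in finder.find_in(c,t)[:4]:
            q=w(r["xyz"],c); print(t,round(r["conf"],2),q,np.round(px(q,c)))
E
```

```text
0.0 [0.249 0.6   0.238] [[-0.924  0.383 -0.001]
 [ 0.383  0.924 -0.002]
 [-0.    -0.002 -1.   ]] [-0.744 -0.082  0.   ]
top [0.351 0.001 0.943] [[ 0.008 -0.985  0.172]
 [-1.    -0.013 -0.027]
 [ 0.029 -0.172 -0.985]]
hopper_bar 0.98 [ 0.528 -0.189  0.174] [407. 177.]
hopper 0.93 [ 0.529 -0.194  0.177] [410. 176.]
hopper 0.71 [ 0.486 -0.152  0.167] [388. 199.]
potato_a_center 0.9 [ 0.485 -0.152  0.164] [388. 200.]
spare_hopper 0.59 [0.519 0.203 0.169] [203. 179.]
side [ 0.286 -0.891  0.818] [[ 0.974 -0.116  0.196]
 [-0.227 -0.533  0.815]
 [ 0.01  -0.838 -0.545]]
hopper_bar 0.74 [ 0.507 -0.204  0.183] [349. 275.]
hopper 0.78 [ 0.506 -0.205  0.181] [349. 276.]
spare_hopper 0.65 [0.501 0.17  0.183] [307. 182.]
spare_hopper 0.64 [ 0.507 -0.205  0.179] [349. 277.]
```

View pics/top0.png

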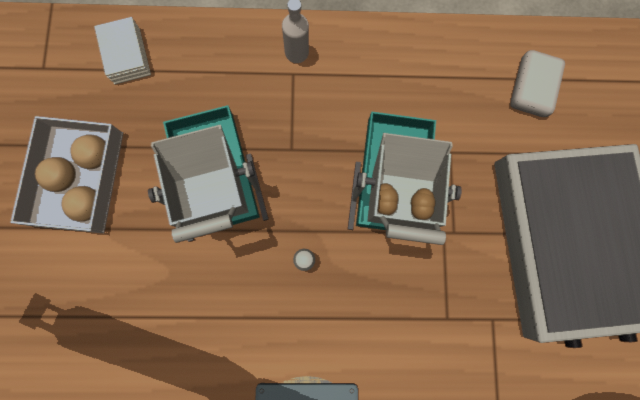

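View pics/side0.png

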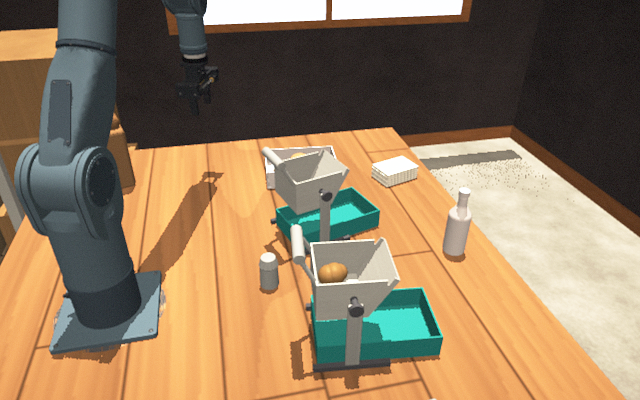

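The loaded hopper is the right one in the top view: the potatoes are at about (388,200) and (424,205), and its bar runs from (389,234) to (445,237). The left one, with its bar at (202,228), is empty. Next I'll fit the bar and the hinge axis.

```bash
python3 - <<'E'
from h import *
np.set_printoptions(precision=4,suppress=True)
for n in("top","side"):
    c=camera(n);P=cloud(c)
    m=(P[...,2]>.238)&(P[...,2]<.30)&(P[...,1]<-.05)&(P[...,1]>-.32)&(P[...,0]>.3)&(P[...,0]<.5)
    lab=cv2.connectedComponentsWithStats(m.astype(np.uint8))
    k=1+np.argmax(lab[2][1:,4]); Q=P[lab[1]==k]
    ctr=Q[:,:2].mean(0); u=np.linalg.svd(Q[:,:2]-ctr,full_matrices=False)[2][0]
    if u[1]<0:u=-u
    t=(Q[:,:2]-ctr)@u; r=(Q[:,:2]-ctr)@np.array([u[1],-u[0]])
    print(n,len(Q),lab[2][k],"dir",u,"mid",ctr+u*(t.min()+t.max())/2,"len",np.ptp(t),"wid",np.ptp(r),"r",r.min(),r.max(),"zmax",np.percentile(Q[:,2],[1,50,99]))
    # rim points of bucket
    m=(abs(P[...,2]-.207)<.006)&(P[...,1]<-.05)&(P[...,1]>-.32)&(P[...,0]>.4)&(P[...,0]<.65)
    R=P[m][:,:2]
    if len(R)>4:
        rc=cv2.minAreaRect(R.astype(np.float32)); print("rim",len(R),rc)
T=np.array(state()["tcp_rot"]);print(T)
E
```

```text
top 858 [385 222  61  23 858] dir [0.132  0.9913] mid [ 0.41   -0.1775] len 0.09699829316620456 wid 0.029225041383073302 r -0.011533349128678823 0.01769169225439448 zmax [0.2416 0.2687 0.2724]
rim 1119 ((0.5164377689361572, -0.19118228554725647), (0.1308600902557373, 0.1641228348016739), 83.07369995117188)
side 514 [290 225  18  45 514] dir [0.0966 0.9953] mid [ 0.4088 -0.1806] len 0.09820502848324389 wid 0.0288622313351155 r -0.012821695755558058 0.016040535579557442 zmax [0.2398 0.2672 0.2714]
rim 1018 ((0.5124750137329102, -0.1919337511062622), (0.1353600174188614, 0.16739973425865173), 82.8852310180664)
[[-0.9238  0.3828  0.    ]
 [ 0.3828  0.9238  0.    ]
 [-0.      0.     -1.    ]]
```

step_arm:
  steps: "0 0 -0.015 0.13 0;0 0 -0.015 0.13 0;0 0 -0.015 0.13 0;0 0 -0.015 0.13 0;0 0 -0.015 0.13 0;0 0 -0.015 0.13 0;0 0 -0.015 0.13 0;0 0 -0.015 0.13 0;0 0 -0.015 0.13 0;0 0 -0.015 0.13 0;0 0 0 0 0"

```text
t: 1.98
tcp_pos: [0.249, 0.601, 0.3898]
tcp_rot: [[0.12, 0.993, 0.001], [0.993, -0.12, 0.002], [0.002, 0.001, -1.0]]
force: [0.1, 0.7, 0.7]
opening: 0.0885
finger_force: 0.0
```

step_arm:
  steps: "-0.038 0.025 0 0 0;-0.038 0.025 0 0 0;-0.038 0.025 0 0 0;-0.038 0.025 0 0 0;-0.038 0.025 0 0 0;-0.038 0.025 0 0 0;-0.038 0.025 0 0 0;-0.038 0.025 0 0 0;-0.038 0.025 0 0 0;-0.038 0.025 0 0 0;-0.038 0 0 0 0;-0.038 0 0 0 0;-0.038 0 0 0 0;-0.038 0 0 0 0;-0.038 0 0 0 0;-0.038 0 0 0 0;-0.038 0 0 0 0;-0.038 0 0 0 0;-0.038 0 0 0 0;-0.03 0 0 0 0"

```text
t: 4.47
tcp_pos: [0.4047, -0.1777, 0.3883]
tcp_rot: [[0.119, 0.993, -0.0], [0.993, -0.119, 0.0], [0.0, -0.0, -1.0]]
force: [-0.1, 0.6, -0.0]
opening: 0.0881
finger_force: 0.0
```

step_arm:
  steps: "0 0 0 0 0;0 0 0 0 0"

```text
t: 4.72
tcp_pos: [0.4054, -0.1754, 0.3883]
tcp_rot: [[0.119, 0.993, -0.001], [0.993, -0.119, 0.0], [0.0, -0.001, -1.0]]
force: [0.0, -0.1, -0.0]
opening: 0.0881
finger_force: 0.0
```

```bash
python3 - <<'E'
from h import *
np.set_printoptions(precision=4,suppress=True)
s=state();T=np.array(s["tcp_rot"]);print(s["t"],s["tcp_pos"],s["force"],s["joint_pos"]);print(T)
print("to bar",T.T@(np.array([.4095,-.179,.240])-s["tcp_pos"]), np.degrees(np.arctan2(T[1,1],T[0,1])))
E
```

```text
4.725 [ 0.4054 -0.1754  0.3883] [ 0.0251 -0.132  -0.0179] [-34.5454  -0.7498  52.8648 108.2407   0.6203  72.2513  11.2706]
[[ 0.1194  0.9928 -0.0006]
 [ 0.9928 -0.1194  0.0003]
 [ 0.0003 -0.0006 -1.    ]]
to bar [-0.0031  0.0046  0.1483] -6.856973722739308
```

step_arm:
  steps: "-0.003 0.005 0.02 0 0;0 0 0.025 0 0;0 0 0.025 0 0;0 0 0.025 0 0;0 0 0.02 0 0;0 0 0.015 0 0;0 0 0.01 0 0;0 0 0.008 0 0;0 0 0 0 0.3;0 0 0 0 0.5;0 0 0 0 0.6;0 0 0 0 0.6"
  grip_force: 8

```text
t: 6.22
tcp_pos: [0.4102, -0.1799, 0.241]
tcp_rot: [[0.122, 0.993, 0.001], [0.993, -0.122, 0.0], [0.0, 0.001, -1.0]]
force: [-0.2, 0.0, -0.5]
opening: 0.0501
finger_force: 0.0
```

```bash
python3 - <<'E'
from h import *
for n in("side","top"): save(camera(n),n+"1")
E
python3 -c "
import cv2;a=cv2.imread('pics/side1.png')[180:360,220:420];b=cv2.imread('pics/top1.png')[120:300,320:520]
cv2.imwrite('pics/c1.png',cv2.resize(cv2.hconcat([a,b]),None,fx=2,fy=2))"
```

```text
(no output)
```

View pics/c1.png

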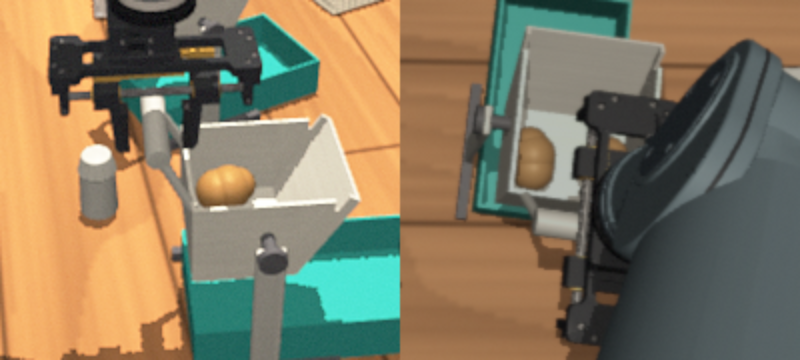

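In the crop, the fingers straddle the bar (left half, about (155,130)) between its arms, clear of the bucket. I'll close lightly.

step_arm:
  steps: "0 0 0 0 0.75;0 0 0 0 0.85;0 0 0 0 1;0 0 0 0 1;0 0 0 0 1"
  grip_force: 8

```text
t: 6.95
tcp_pos: [0.4098, -0.1799, 0.2407]
tcp_rot: [[0.122, 0.993, -0.0], [0.993, -0.122, 0.0], [0.0, -0.0, -1.0]]
force: [-1.6, 0.5, 2.0]
opening: 0.0238
finger_force: 7.9
```

```bash
python3 - <<'E'
import numpy as np
th=np.linspace(0,1.9,37)
a0=np.arctan2(89,-101); a=a0-th
x=134.6*np.cos(a);z=134.6*np.sin(a)
for i,(p,q) in enumerate(zip(np.diff(x),np.diff(z))): print(f"0 {p/1000:.4f} {-q/1000:.4f} 0 1;",end="\n" if i%9==8 else "")
print(x[0],z[0],x[-1],z[-1])
E
```

```text
0 0.0048 -0.0052 0 1;0 0.0051 -0.0049 0 1;0 0.0054 -0.0047 0 1;0 0.0056 -0.0044 0 1;0 0.0058 -0.0041 0 1;0 0.0060 -0.0038 0 1;0 0.0062 -0.0034 0 1;0 0.0064 -0.0031 0 1;0 0.0065 -0.0028 0 1;
0 0.0067 -0.0024 0 1;0 0.0068 -0.0021 0 1;0 0.0069 -0.0017 0 1;0 0.0070 -0.0013 0 1;0 0.0070 -0.0010 0 1;0 0.0071 -0.0006 0 1;0 0.0071 -0.0002 0 1;0 0.0071 0.0002 0 1;0 0.0071 0.0005 0 1;
0 0.0070 0.0009 0 1;0 0.0070 0.0013 0 1;0 0.0069 0.0016 0 1;0 0.0068 0.0020 0 1;0 0.0067 0.0024 0 1;0 0.0066 0.0027 0 1;0 0.0064 0.0031 0 1;0 0.0062 0.0034 0 1;0 0.0061 0.0037 0 1;
0 0.0059 0.0040 0 1;0 0.0056 0.0043 0 1;0 0.0054 0.0046 0 1;0 0.0051 0.0049 0 1;0 0.0049 0.0052 0 1;0 0.0046 0.0054 0 1;0 0.0043 0.0056 0 1;0 0.0040 0.0059 0 1;0 0.0037 0.0061 0 1;
-100.98651162553672 88.98811420468093 116.85734587750312 66.79461590926024
```

step_arm:
  steps: "0 0.0048 -0.0052 0 1;0 0.0051 -0.0049 0 1;0 0.0054 -0.0047 0 1;0 0.0056 -0.0044 0 1;0 0.0058 -0.0041 0 1;0 0.0060 -0.0038 0 1;0 0.0062 -0.0034 0 1;0 0.0064 -0.0031 0 1;0 0.0065 -0.0028 0 1"

```text
t: 8.07
tcp_pos: [0.4615, -0.1864, 0.2774]
tcp_rot: [[0.122, 0.993, -0.001], [0.993, -0.122, 0.0], [-0.0, -0.001, -1.0]]
force: [-3.0, -0.5, 0.7]
opening: 0.0232
finger_force: 7.9
```

step_arm:
  steps: "0 0.0067 -0.0024 0 1;0 0.0068 -0.0021 0 1;0 0.0069 -0.0017 0 1;0 0.0070 -0.0013 0 1;0 0.0070 -0.0010 0 1;0 0.0071 -0.0006 0 1;0 0.0071 -0.0002 0 1;0 0.0071 0.0002 0 1;0 0.0071 0.0005 0 1"

```text
t: 9.2
tcp_pos: [0.5243, -0.1938, 0.2856]
tcp_rot: [[0.122, 0.993, 0.0], [0.993, -0.122, 0.0], [0.0, 0.0, -1.0]]
force: [-1.8, -0.2, -1.4]
opening: 0.0232
finger_force: 8.0
```

step_arm:
  steps: "0 0.0070 0.0009 0 1;0 0.0070 0.0013 0 1;0 0.0069 0.0016 0 1;0 0.0068 0.0020 0 1;0 0.0067 0.0024 0 1;0 0.0066 0.0027 0 1;0 0.0064 0.0031 0 1;0 0.0062 0.0034 0 1;0 0.0061 0.0037 0 1"

```text
t: 10.32
tcp_pos: [0.5835, -0.2012, 0.2644]
tcp_rot: [[0.122, 0.993, 0.0], [0.993, -0.122, 0.0], [0.0, 0.0, -1.0]]
force: [-0.6, -0.4, -2.4]
opening: 0.0234
finger_force: 8.1
```

step_arm:
  steps: "0 0.0059 0.0040 0 1;0 0.0056 0.0043 0 1;0 0.0054 0.0046 0 1;0 0.0051 0.0049 0 1;0 0.0049 0.0052 0 1;0 0.0046 0.0054 0 1;0 0.0043 0.0056 0 1;0 0.0040 0.0059 0 1;0 0.0037 0.0061 0 1;0 0.001 0.002 0 1;0 0 0 0 1"

```text
t: 11.7
tcp_pos: [0.6261, -0.2066, 0.2169]
tcp_rot: [[0.122, 0.993, -0.002], [0.993, -0.122, 0.001], [0.001, -0.002, -1.0]]
force: [-6.8, 1.8, 3.0]
opening: 0.0231
finger_force: 7.6
```

```bash
python3 - <<'E'
from h import *
s=state();print(s["t"],s["force"],s["tcp_pos"])
H=np.array([.5097,-.1913,.17]); hx=np.array([.9925,-.122,0])
for n in("side","top"):
    c=camera(n); save(c,n+"2")
    for r in finder.find_in(c,"potato_a_center")[:5]: print(n,r["conf"],w(r["xyz"],c).round(3))
E
python3 -c "
import cv2;a=cv2.imread('pics/side2.png')[180:380,240:460];b=cv2.imread('pics/top2.png')[60:260,320:500]
cv2.imwrite('pics/c2.png',cv2.resize(cv2.hconcat([a,b]),None,fx=2,fy=2))"
```

```text
11.7 [-6.80690014  1.75899003  2.99325365] [ 0.62612487 -0.20660981  0.21692391]
side 0.72 [ 0.599 -0.202  0.044]
side 0.33 [ 0.501 -0.243  0.226]
```

View pics/c2.png

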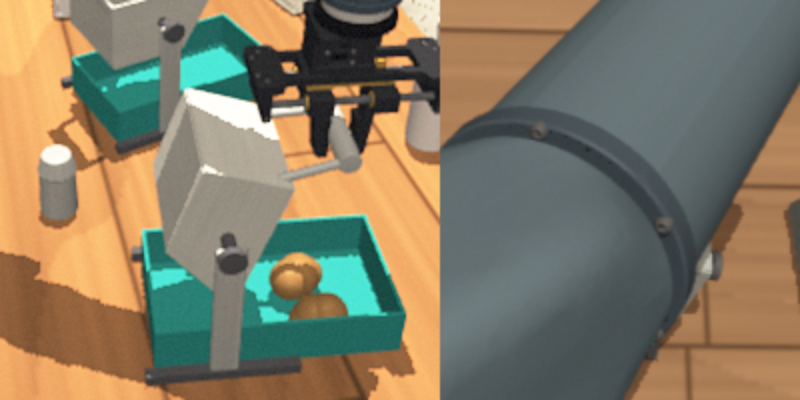

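Both potatoes lie in the pan (crop (295,275) and (320,305)), and the bar is at its tipped position. I'll press a little more to confirm it's on the stop.

step_arm:
  steps: "0 0.001 0.002 0 1;0 0.001 0.002 0 1;0 0 0 0 1;0 0 0 0 1;0 0 0 0 1"

```text
t: 12.52
tcp_pos: [0.626, -0.2075, 0.2127]
tcp_rot: [[0.123, 0.992, -0.006], [0.992, -0.123, 0.001], [0.001, -0.006, -1.0]]
force: [-12.4, 1.1, 6.8]
opening: 0.0218
finger_force: 7.4
```

step_arm:
  steps: "0 -0.0015 -0.003 0 1;0 -0.0015 -0.003 0 1;0 0 0 0 0.65;0 0 0 0 0.65;0 0 0 0 0.8;0 0 0 0 1;0 0 0 0 1;0 0 0 0 1"

```text
t: 13.52
tcp_pos: [0.6262, -0.2062, 0.219]
tcp_rot: [[0.122, 0.993, -0.0], [0.993, -0.122, 0.0], [0.0, -0.0, -1.0]]
force: [-3.5, 1.6, 5.3]
opening: 0.0234
finger_force: 7.8
```

step_arm:
  steps: "0 -0.0037 -0.0061 0 1;0 -0.0040 -0.0059 0 1;0 -0.0043 -0.0056 0 1;0 -0.0046 -0.0054 0 1;0 -0.0049 -0.0052 0 1;0 -0.0051 -0.0049 0 1;0 -0.0054 -0.0046 0 1;0 -0.0056 -0.0043 0 1;0 -0.0059 -0.0040 0 1;0 -0.0061 -0.0037 0 1;0 -0.0062 -0.0034 0 1;0 -0.0064 -0.0031 0 1;0 -0.0066 -0.0027 0 1;0 -0.0067 -0.0024 0 1;0 -0.0068 -0.0020 0 1;0 -0.0069 -0.0016 0 1;0 -0.0070 -0.0013 0 1;0 -0.0070 -0.0009 0 1"

```text
t: 15.78
tcp_pos: [0.5231, -0.1938, 0.2859]
tcp_rot: [[0.122, 0.993, -0.0], [0.993, -0.122, 0.0], [0.0, -0.0, -1.0]]
force: [0.8, -0.0, 2.5]
opening: 0.0234
finger_force: 7.9
```

step_arm:
  steps: "0 -0.0071 -0.0005 0 1;0 -0.0071 -0.0002 0 1;0 -0.0071 0.0002 0 1;0 -0.0071 0.0006 0 1;0 -0.0070 0.0010 0 1;0 -0.0070 0.0013 0 1;0 -0.0069 0.0017 0 1;0 -0.0068 0.0021 0 1;0 -0.0067 0.0024 0 1"

```text
t: 16.9
tcp_pos: [0.4609, -0.1862, 0.277]
tcp_rot: [[0.122, 0.993, -0.0], [0.993, -0.122, 0.0], [0.0, -0.0, -1.0]]
force: [0.4, 0.6, -2.0]
opening: 0.0235
finger_force: 8.1
```

step_arm:
  steps: "0 -0.0065 0.0028 0 1;0 -0.0064 0.0031 0 1;0 -0.0062 0.0034 0 1;0 -0.0060 0.0038 0 1;0 -0.0058 0.0041 0 1;0 -0.0056 0.0044 0 1;0 -0.0054 0.0047 0 1;0 -0.0026 0.0025 0 1;0 -0.0025 0.0024 0 1;0 -0.0024 0.0026 0 1;0 -0.0024 0.0026 0 1;0 -0.001 0.001 0 1;0 0 0 0 1;0 0 0 0 1"

```text
t: 18.65
tcp_pos: [0.4099, -0.1799, 0.2403]
tcp_rot: [[0.121, 0.993, 0.002], [0.993, -0.121, -0.0], [0.0, 0.002, -1.0]]
force: [-0.6, 1.3, 5.4]
opening: 0.0235
finger_force: 7.7
```

It's on the rest: the TCP is back at its first-grip position with an upward reaction. I'll open slowly and withdraw upward.

step_arm:
  steps: "0 -0.001 0.001 0 1;0 0 0 0 0.72;0 0 0 0 0.65;0 0.001 0 0 0.5;0 0 0 0 0.3;0 0 0 0 0.2;0 0 0 0 0.2;0 0 -0.01 0 0.2;0 0 -0.02 0 0.2;0 0 -0.03 0 0.2;0 0 -0.03 0 0.2;0 0 -0.03 0 0.2;0 0 -0.03 0 0.2;0 0 0 0 0.2"

```text
t: 20.4
tcp_pos: [0.4101, -0.1804, 0.3909]
tcp_rot: [[0.122, 0.993, 0.005], [0.993, -0.122, 0.0], [0.001, 0.005, -1.0]]
force: [-0.3, 0.5, -0.3]
opening: 0.0706
finger_force: 0.0
```

step_arm:
  steps: "0.03 0 0 0 0.2;0.03 0 0 0 0.2;0.03 0 0 0 0.2;0.03 0 0 0 0.2;0.03 0 0 0 0.2;0.03 0 0 0 0.2;0 0 0 0 0.2;0 0 0 0 0.2;0 0 0 0 0.2"

```text
t: 21.52
tcp_pos: [0.4308, -0.0023, 0.3886]
tcp_rot: [[0.124, 0.992, -0.0], [0.992, -0.124, -0.0], [-0.0, -0.0, -1.0]]
force: [0.3, 0.4, 1.0]
opening: 0.0704
finger_force: 0.0
```

```bash
python3 - <<'E'
from h import *
s=state();print(s["t"],s["force"],s["tcp_pos"])
for n in("side","top"):
    c=camera(n); save(c,n+"3")
    for t in("potato_a_center","hopper_bar"):
        for r in finder.find_in(c,t)[:5]: print(n,t,r["conf"],w(r["xyz"],c).round(3))
    P=cloud(c);m=(P[...,2]>.238)&(P[...,2]<.28)&(P[...,1]<-.12)&(P[...,1]>-.25)&(P[...,0]>.38)&(P[...,0]<.435)
    print(n,m.sum(),P[m].mean(0).round(4),np.percentile(P[m][:,2],99))
E
python3 -c "
import cv2;a=cv2.imread('pics/side3.png')[140:380,220:460];b=cv2.imread('pics/top3.png')[60:300,320:480]
cv2.imwrite('pics/c3.png',cv2.resize(cv2.hconcat([a,b]),None,fx=2,fy=2))"
```

```text
21.525 [0.34079134 0.37081789 0.97148784] [ 0.43076251 -0.00230306  0.38860166]
side potato_a_center 0.88 [ 0.597 -0.213  0.044]
side hopper_bar 0.76 [ 0.5   -0.186  0.176]
side 512 [ 0.4076 -0.1924  0.2642] 0.2715595016723527
top hopper_bar 0.77 [ 0.517 -0.246  0.187]
top 261 [ 0.4059 -0.2104  0.2679] 0.2728462365415843
```

View pics/c3.png

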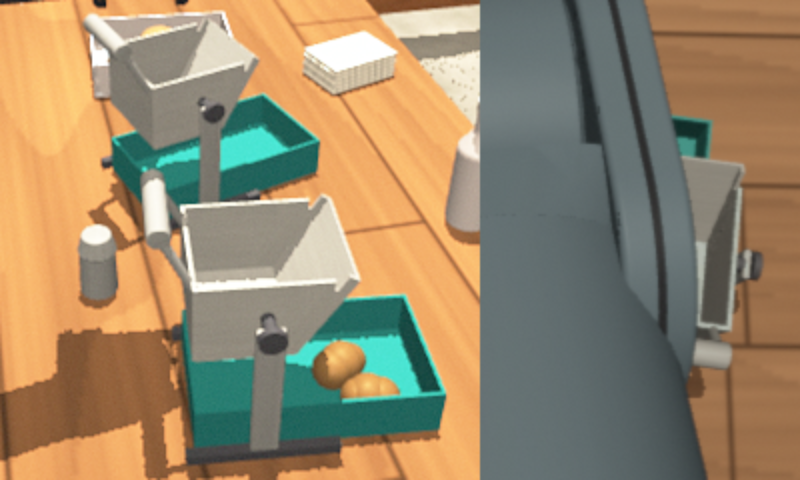

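The picture shows the loaded hopper upright and empty, with its bar at crop (155,205). Both potatoes are in the pan at (340,362) and (370,385), the spare hopper is upright, and the arm is clear.

```bash
python3 -c "
from rig import bot; print(bot.sign_off())"
```

```text
the job is handed in; nothing more can be done
None
```

I tipped the loaded hopper to its stop, both potatoes dropped into its pan, and I eased it back upright on its rest; the empty hopper was not tipped, and I handed the job in at about 22 s.

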